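# Rack two drained slide carriers upright for drying

### The arm

A 6-joint arm with a two-finger parallel gripper is mounted at the origin on the work surface. World frame = base frame: x ahead of the robot, y to its left, z up, the work surface at z = 0. Lengths are in m, angles in rad, forces in N, time in s.
With the tool pointing down it reaches from about 0.325 to 0.9 m from the base axis. Payload 6.1 kg.
Tool frame: the origin (TCP) lies at the very end of the fingers, on their centre line; the grasp point (between the pads) lies 19 mm behind it; z points along the fingers, x is the direction in which the jaws open and shut, and the axes are right-handed (so a half turn about z gives the same grasp; the last joint's range is limited). The gripper opens to 87 mm and grips with 3 to 60 N. Pads are 19 mm wide; open, the fingers measure 117 mm over their backs; the gripper's body (75 mm by 190 mm) begins 51 mm behind the grasp point.
Start: joints at [-1.42, 0.22, 1.526, -0, 1.395, -0.126], TCP at [0.171, -0.601, 0.223] pointing down, gripper open.
Joint ranges: [-2.98, 2.98], [-0.91, 2.08], [0.09, 2.57], [-1.24, 4.39], [0.2, 2.65], [-2.68, 2.68]. Speed limits (rad/s): [2.57, 2.57, 3.01, 3.14, 3.14, 3.14].

### API

Orientations are given as a rotation vector (axis times angle).
In Python, from cell import env, vision, job, spotter gives the robot as it stands. The module is installed in compiled form; this text tells all that it offers.
- The arm moves only by the tool arm_command, never from a script. Its argument "steps" is a list that holds one entry, the list of rows, each a list of 7 numbers: the shift along the tool's x, y, z in cm, then the turn, a rotation vector about the tool's x, y, z in degrees, then the finger opening in cm, from 0 to 8.7. A call has 1 to 10 rows; each row shifts and turns the commanded pose from where the row before left it, along the tool's axes as they then stand; what a row does not reach is not made up. A row lasts 1/8 s, in which the tool goes at most 62.5 mm and 10.7 degrees, less where a joint would pass 70% of its speed; a pose out of reach is approached as far as the arm can. A call is refused whole if a number of a shift passes 6.25 or a number of a turn 10.7, either way. A call with a gripper value outside its range is refused whole. The fingers move at their own pace and stop on an object; "newtons" is the grip in N (left out, the last holds). Time passes only in rows, so rows that do not move let the fingers close. It gives the time, the measured TCP pose, the force and the opening at its end, in the units of the state.
- env.get_state(): the state, without advancing time (a new reading comes with each control period).
- vision.get_image(name): name is "scene" or "top"; returns the picture (480x640x3 uint8, red, green, blue); there is no depth.
- vision.camera_info(name): a dict with "camera_matrix" (3x3 intrinsics, pixels), "rvec" (rotation vector, rad) and "tvec" (3), from world to camera coordinates, as OpenCV has them. Camera axes: x right, y down, z forward; pixel columns grow to the right and rows downward; lengths in m; the calibration is good to about 2 mm. A picture is of the moment at which its call begins. camera_info takes no time and is no camera call.
- job.job_done(): hands the job in, once; it reports no verdict.
Trained networks look in the newest picture that a camera, given by its name, has taken for a name from the list of things; names that differ only in an ending like _2 or _b are one class to them, and where a whole thing is asked for, a point or a joint stands for the part that bears it (a point fixed in the world has none). Each returns a list of dicts, best first, with "score" (0 to 1); they miss things now and then, are a little off and sometimes report something else, mostly with a low value. They report only what shows in the picture. A call takes as long as a camera call. They do not tell look-alikes from the thing itself.
- spotter.boxes_of(camera, query): "rect" ([left, top, width, height] in pixels, round what is visible of it).
- spotter.silhouettes(camera, query): "region" (480x640 bool, what is visible of it) and "rect" ([left, top, width, height] in pixels, round what is visible of it).
The state is a dict: "t": time; "qpos": joint angles; "qvel": joint speeds; "effort": joint torques, N m; "ee_pos": TCP position; "tool_rot": TCP orientation; "contact_force": force on the tool from outside, world axes, zero at the start; "torque": the same for the moment, N m; "gripper_width": opening from 0.0 (shut) to 1.0 (fully open).
Only numpy, scipy, OpenCV 4.12 (cv2) and the standard library are available. Lean on these libraries where they do the work, as an engineer would, in place of code of your own. Each camera call takes 0.05 s, during which the arm holds its last target. There are 200 camera calls.

### The job

The two slide carriers on the draining stand have drained: stand each one upright in an empty slot of the drying rack, fully down between its wires, about centred across the rack, with its slides facing the same way as on the carriers already there. Set them down gently without dropping them, and leave the carriers in the rack, the bottle and the blue slide box where they are.

Things in the scene. Friction and masses are not known exactly. Their poses are not given: they have to be found in the camera images.
- tall_carrier: Tall narrow slide carrier to be racked, 100 mm wide, 165 mm high: aluminium plate 10 mm thick, about 0.26 kg, four glass slides with white ends flush in one side, back plain. Starts leaning on the stand, slides up, in either place. Origin: middle of the bottom edge, mid-thickness; z up the plate, y along its width, x straight out of the slide side.
- low_carrier: Low wide slide carrier to be racked, 150 mm wide, 110 mm high: aluminium plate 10 mm thick, about 0.26 kg, four glass slides with white ends flush in one side, back plain. Starts leaning on the stand, slides up, in either place. Origin: middle of the bottom edge, mid-thickness; z up the plate, y along its width, x straight out of the slide side.
- racked_tall: Another tall carrier, 100 x 165 mm: aluminium plate 10 mm thick, about 0.26 kg, four glass slides with white ends flush in one side, back plain. Already stands loose in a rack slot; leave alone. Origin: middle of the bottom edge, mid-thickness; z up the plate, y along its width, x straight out of the slide side.
- racked_low: Another low carrier, 150 x 110 mm: aluminium plate 10 mm thick, about 0.26 kg, four glass slides with white ends flush in one side, back plain. Already stands loose in a rack slot; leave alone. Origin: middle of the bottom edge, mid-thickness; z up the plate, y along its width, x straight out of the slide side.
- stand: Fixed steel draining stand on a white drip tray (185 x 215 mm). Holds two carriers one before the other, parallel, 40 mm between their mid-planes, both leaning 35 degrees from vertical, top towards the stand's -x, slides up and towards +x. Origin: on the bench, 50 mm to -x of the tray's centre; x away from the robot, y along the carriers' width, z up.
- place_a (a point): Stand's first place (nearer the robot): where the middle of the carrier's bottom edge rests, 35 mm above the bench, at x = 45 mm, y = 0 of the stand. A carrier leans on 8 mm rods under its back 10 and 55 mm up the plate; it is free on both sides above 60 mm up. Side struts stand 92 mm either side of the middle, up to 63 mm up the plate.
- place_b (a point): Stand's second place, made like the first: at x = 94 mm, y = 0, z = 35 mm of the stand. At both places a ledge lies under the bottom edge and a 6 mm rod along the slide side covers the lowest 6 mm: pull a carrier out along its own plane.
- rack: Fixed steel wire rack on a white drip tray (225 x 180 mm): five upright slots in a row along its x, 40 mm apart; two are taken at the start, which varies. The carriers in it have their slide side to the rack's +x. Origin: on the bench under the middle slot; x along the row, y along the slots (carriers' width), z up. Slots: see slot1.
- bottle: White plastic bottle standing between stand and rack, 62 mm diameter, 150 mm high, 0.4 kg, loose. Origin: centre of its underside, z up. Bystander.
- slide_box: Closed blue plastic slide box lying on the bench, 100 x 85 x 35 mm, loose. Origin: centre of its underside, z up. Bystander.
- tall_carrier_face (a point): Point on the slide side of the tall carrier that is to be racked: 5 mm along its x, 30 mm up from its bottom edge, mid-width.
- low_carrier_face (a point): Point on the slide side of the low carrier that is to be racked: 5 mm along its x, 30 mm up from its bottom edge, mid-width.
- slot1 (a point): Slot 1 of the rack, counted along the rack's +x: where the middle of a seated carrier's bottom edge belongs, 25 mm above the bench; axes as the rack's. Every slot: two hoops of 5 mm wire, 60 mm wide along y, 13 mm clear between, tops 57 mm above the seat, the upper 17 mm flaring out to 23 mm clear; a carrier stands on two rods 42 mm either side of the middle.
- slot2 (a point): Slot 2 of the rack, counted along the rack's +x: where the middle of a seated carrier's bottom edge belongs, 25 mm above the bench; axes as the rack's.
- slot3 (a point): Slot 3 of the rack, counted along the rack's +x: where the middle of a seated carrier's bottom edge belongs, 25 mm above the bench; axes as the rack's.
- slot4 (a point): Slot 4 of the rack, counted along the rack's +x: where the middle of a seated carrier's bottom edge belongs, 25 mm above the bench; axes as the rack's.
- slot5 (a point): Slot 5 of the rack, counted along the rack's +x: where the middle of a seated carrier's bottom edge belongs, 25 mm above the bench; axes as the rack's.
Things that resemble listed ones, but are neither listed nor needed, are in the scene too. Leave any orange or purple look-alike of the tall_carrier alone.

How it is judged:
At the end, for the whole second after the job is handed in: Each carrier in its own rack slot: bottom edge within 4 mm of the seat height, within 30 mm of centre across the rack, upright within 7 degrees, slides towards the rack's +x like the others, at rest; racked carriers moved under 15 mm, bottle and slide box under 20 mm (((x of tall_carrier_face in the frame of slot1 between 0.0015 and 0.0085 m and y of tall_carrier in the frame of slot1 between -0.03 and 0.03 m and z of tall_carrier in the frame of slot1 between -0.004 and 0.004 m) or (x of tall_carrier_face in the frame of slot2 between 0.0015 and 0.0085 m and y of tall_carrier in the frame of slot2 between -0.03 and 0.03 m and z of tall_carrier in the frame of slot2 between -0.004 and 0.004 m) or (x of tall_carrier_face in the frame of slot3 between 0.0015 and 0.0085 m and y of tall_carrier in the frame of slot3 between -0.03 and 0.03 m and z of tall_carrier in the frame of slot3 between -0.004 and 0.004 m) or (x of tall_carrier_face in the frame of slot4 between 0.0015 and 0.0085 m and y of tall_carrier in the frame of slot4 between -0.03 and 0.03 m and z of tall_carrier in the frame of slot4 between -0.004 and 0.004 m) or (x of tall_carrier_face in the frame of slot5 between 0.0015 and 0.0085 m and y of tall_carrier in the frame of slot5 between -0.03 and 0.03 m and z of tall_carrier in the frame of slot5 between -0.004 and 0.004 m)) and angle between each of tall_carrier, low_carrier's own z axis and vertical below 0.12 rad and linear speed of each of tall_carrier, low_carrier below 0.02 m/s and ((x of low_carrier_face in the frame of slot1 between 0.0015 and 0.0085 m and y of low_carrier in the frame of slot1 between -0.03 and 0.03 m and z of low_carrier in the frame of slot1 between -0.004 and 0.004 m) or (x of low_carrier_face in the frame of slot2 between 0.0015 and 0.0085 m and y of low_carrier in the frame of slot2 between -0.03 and 0.03 m and z of low_carrier in the frame of slot2 between -0.004 and 0.004 m) or (x of low_carrier_face in the frame of slot3 between 0.0015 and 0.0085 m and y of low_carrier in the frame of slot3 between -0.03 and 0.03 m and z of low_carrier in the frame of slot3 between -0.004 and 0.004 m) or (x of low_carrier_face in the frame of slot4 between 0.0015 and 0.0085 m and y of low_carrier in the frame of slot4 between -0.03 and 0.03 m and z of low_carrier in the frame of slot4 between -0.004 and 0.004 m) or (x of low_carrier_face in the frame of slot5 between 0.0015 and 0.0085 m and y of low_carrier in the frame of slot5 between -0.03 and 0.03 m and z of low_carrier in the frame of slot5 between -0.004 and 0.004 m)) and distance of each of racked_tall, racked_low from where it was at the start of the episode below 0.015 m and distance of each of bottle, slide_box from where it was at the start of the episode below 0.02 m); the robot touches nothing.
It fails at once if the tall carrier is dropped: it moves faster than 0.45 m/s with no finger touching it (linear speed of tall_carrier above 0.45 m/s and contact force between the fingers and tall_carrier below 0.1 N).
It fails at once if the low carrier is dropped: it moves faster than 0.45 m/s with no finger touching it (linear speed of low_carrier above 0.45 m/s and contact force between the fingers and low_carrier below 0.1 N).
It fails at once if a carrier already in the rack is shifted by more than 15 mm (distance of any of racked_tall, racked_low from where it was at the start of the episode above 0.015 m).
It fails at once if the bottle or the slide box is shifted by more than 20 mm (distance of any of bottle, slide_box from where it was at the start of the episode above 0.02 m).
It also fails if it takes over 67 s, if anything falls off the work surface, if the arm or the gripper's body presses on something with over 40 N, if the wrist force passes 120 N, or if a joint passes its speed limit or range.

## Working session

There is one attempt and no reset: what is moved stays moved. The work goes in short steps, Python scripts to look and compute and a tool call to move; the robot and the scene stay as the last step left them, time stands still between calls to the robot, and variables do not carry over. Pictures are saved under pics/ and viewed, about 8 in all and at most 12, crops included, and the job is handed in when it is done.

Besides the shell and the picture viewer there is one more tool, called after "Request:" in YAML: its name, and indented under it one key for each argument. arm_command: Moves the arm, as the interface text tells. Its arguments: {"type":"object","properties":{"steps":{"type":"array"},"newtons":{"type":"number"}},"required":["steps"]}

```bash
mkdir -p pics; python3 - <<'E'
from cell import env,vision
import cv2
for n in("scene","top"):
    im=vision.get_image(n); cv2.imwrite(f"pics/{n}0.png",im[:,:,::-1]); i=vision.camera_info(n); print(n,i)
print(env.get_state())
E
```

```text
scene {'camera_matrix': array([[573.15903251,   0.        , 317.03066419],
       [  0.        , 573.15903251, 236.164769  ],
       [  0.        ,   0.        ,   1.        ]]), 'rvec': array([ 1.33432622,  2.3852263 , -0.78716995]), 'tvec': array([ 0.20191254, -0.41264806,  1.8278649 ])}
top {'camera_matrix': array([[476.73098725,   0.        , 318.10777303],
       [  0.        , 476.73098725, 242.26269848],
       [  0.        ,   0.        ,   1.        ]]), 'rvec': array([ 2.16515685, -2.15730471,  0.14893016]), 'tvec': array([0.09450013, 0.58313872, 1.19527783])}
{'t': 0.1, 'qpos': array([-1.42011574e+00,  2.21122466e-01,  1.52749095e+00, -2.44748958e-05,
        1.39469032e+00, -1.26094357e-01]), 'qvel': array([ 0.0007792 , -0.00182423, -0.00141851,  0.00010847, -0.00081087,
       -0.00128708]), 'effort': array([ 1.00667192e-03, -4.95945382e+01, -3.88520837e+01,  7.02019664e-02,
        5.15307079e-02, -3.63914330e-05]), 'ee_pos': array([ 0.17069249, -0.6006664 ,  0.22156505]), 'tool_rot': array([-2.50570716e+00,  1.89304882e+00,  1.94945460e-03]), 'contact_force': array([-0.43470551,  0.14719489, -0.09848129]), 'torque': array([ 0.00688731, -0.00475578, -0.0011979 ]), 'gripper_width': 0.9974488129585691}
```

View pics/scene0.png

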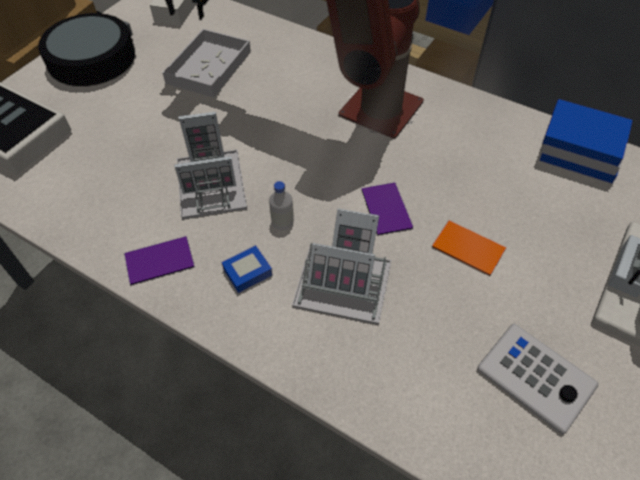

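View pics/top0.png

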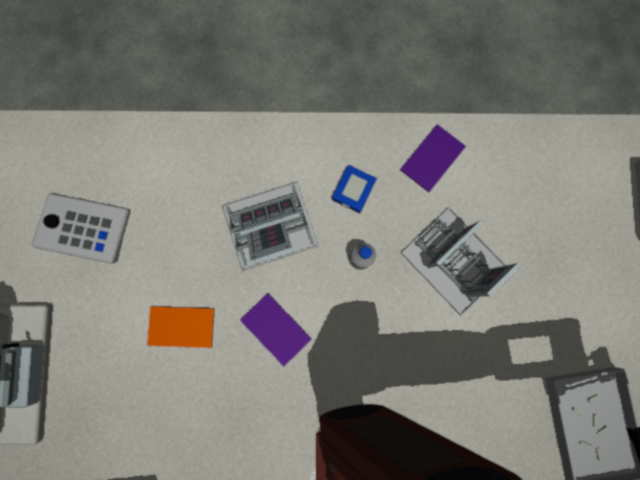

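The scene picture shows the stand at (345,280), with the low carrier in front and the tall one behind it nearer the robot. The rack is at (210,180) and the bottle at (282,210). In the top picture the stand is at (270,225) and the rack at (458,260). I'll take a close crop of both.

```bash
python3 - <<'E'
import cv2,numpy as np
t=cv2.imread("pics/top0.png")
a=cv2.resize(t[175:275,215:325],None,fx=3.6,fy=3.6,interpolation=cv2.INTER_CUBIC)
b=cv2.resize(t[200:320,398:520],None,fx=3.2,fy=3.2,interpolation=cv2.INTER_CUBIC)
h=max(a.shape[0],b.shape[0]);c=np.zeros((h,a.shape[1]+b.shape[1]+5,3),np.uint8)
c[:a.shape[0],:a.shape[1]]=a;c[:b.shape[0],a.shape[1]+5:]=b
cv2.imwrite("pics/crop1.png",c);print(c.shape)
from cell import spotter
for cam in("top","scene"):
  for q in("stand","rack","bottle","slide_box","tall_carrier","low_carrier"):
    r=spotter.silhouettes(cam,q)
    for k in r[:4]:
      m=k["region"].astype(np.uint8); cs=max(cv2.findContours(m,0,1)[0],key=cv2.contourArea)
      print(cam,q,round(k["score"],2),k["rect"],cv2.minAreaRect(cs),cv2.boxPoints(cv2.minAreaRect(cs)).round().tolist() if q in("stand","rack") else "")
E
```

```text
(384, 791, 3)
top stand 0.71 [224.2, 180.4, 94.2, 89.0] ((269.4579162597656, 225.4376220703125), (70.35400390625, 81.86609649658203), 71.93952178955078) [[220.0, 205.0], [297.0, 179.0], [319.0, 246.0], [241.0, 272.0]]
top stand 0.24 [429.1, 224.8, 53.4, 44.4] ((455.0775451660156, 244.08029174804688), (8.657625198364258, 69.40983581542969), 46.005088806152344) [[427.0, 265.0], [477.0, 217.0], [483.0, 223.0], [433.0, 271.0]]
top rack 0.64 [400.5, 207.2, 107.0, 103.7] ((455.00006103515625, 261.0000305175781), (87.68123626708984, 67.88224792480469), 45.0) [[400.0, 254.0], [448.0, 206.0], [510.0, 268.0], [462.0, 316.0]]
top bottle 0.75 [348.0, 244.0, 25.7, 24.3] ((361.5000305175781, 256.0), (23.33452033996582, 26.16295051574707), 45.0) 
top slide_box 0.74 [333.2, 164.2, 43.4, 50.0] ((354.1016845703125, 188.78652954101562), (32.846927642822266, 40.28477478027344), 25.463346481323242) 
top tall_carrier 0.84 [240.2, 297.3, 70.5, 67.9] ((275.9176025390625, 329.38336181640625), (64.17910766601562, 39.743385314941406), 46.63658142089844) 
top tall_carrier 0.84 [145.8, 303.5, 68.0, 46.2] ((180.8
[... 1602 characters left out ...]
] ((158.35848999023438, 259.75469970703125), (34.61486053466797, 67.85610961914062), 74.05460357666016) 
scene tall_carrier 0.6 [429.5, 221.0, 77.7, 53.1] ((468.9000244140625, 247.20001220703125), (67.9764633178711, 33.541019439697266), 26.56505012512207) 
scene tall_carrier 0.59 [334.7, 210.1, 42.5, 46.7] ((354.94964599609375, 230.78526306152344), (42.5774040222168, 38.8699836730957), 10.007980346679688) 
scene tall_carrier 0.58 [360.2, 185.9, 53.1, 46.0] ((387.223388671875, 209.11392211914062), (54.882362365722656, 35.4641227722168), 67.61986541748047) 
scene low_carrier 0.83 [305.2, 241.5, 73.5, 57.0] ((340.5000305175781, 269.5), (64.37162780761719, 43.33931350708008), 10.713123321533203)
```

View pics/crop1.png

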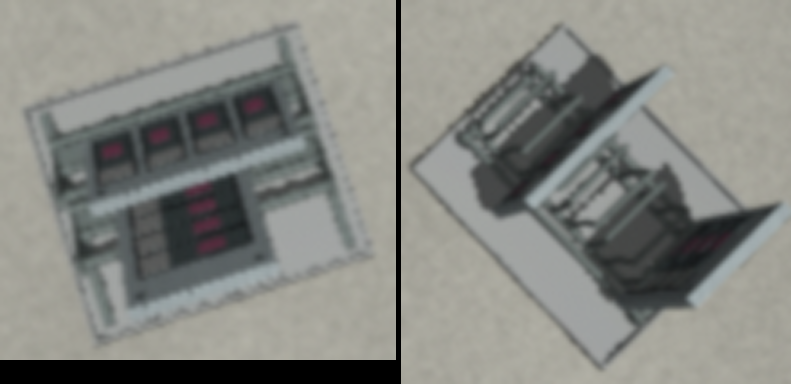

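The crop confirms what to take: in the stand, the grey tall carrier with slides at top px (267,242), and the low one at (267,216). The look-alikes are the flat orange plate (180,326), the flat purple plates (276,329) and (433,158), and the two racked carriers. Next I'll fit the fixture poses and check them by overlay.

```bash
cat > h.py <<'E'
import numpy as np,cv2
from scipy.optimize import least_squares
from scipy.spatial.transform import Rotation as R
from cell import env,vision
def proj(c,P):
    i=vision.camera_info(c); return cv2.projectPoints(np.asarray(P,float).reshape(-1,1,3),i["rvec"],i["tvec"],i["camera_matrix"],None)[0].reshape(-1,2)
def ray(c,uv,z):
    i=vision.camera_info(c);M=R.from_rotvec(i["rvec"]).as_matrix();o=-M.T@i["tvec"]
    d=M.T@np.linalg.inv(i["camera_matrix"])@[uv[0],uv[1],1]; return o+d*(z-o[2])/d[2]
def fr(p): # x,y,yaw -> 4x4
    T=np.eye(4);T[:3,:3]=R.from_euler("z",p[2]).as_matrix();T[:2,3]=p[:2];return T
def tf(T,P): P=np.asarray(P,float).reshape(-1,3); return P@T[:3,:3].T+T[:3,3]
def box(w,h,t=.01): return [[sx*t/2,sy*w/2,z] for sx in(1,-1) for sy in(-1,1) for z in(0,h)]
EDG=[(0,1),(2,3),(4,5),(6,7),(0,2),(1,3),(4,6),(5,7),(0,4),(1,5),(2,6),(3,7)]
def place(x):
    T=np.eye(4);T[:3,:3]=R.from_euler("y",-35,degrees=True).as_matrix();T[:3,3]=[x,0,.035];return T
def slot(k):
    T=np.eye(4);T[:3,3]=[.04*(k-3),0,.025];return T
def load():
    d=np.load("fit.npz");return fr(d["s"]),fr(d["r"])
E
cat > fit.py <<'E'
from h import *
S={0:[(221.9,205.0),(1,1)],1:[(297.8,181.9),(1,-1)],2:[(318.3,246.7),(-1,-1)],3:[(242.2,270.8),(-1,1)]}
Rk={0:[(401.4,251.6),(1,1)],1:[(448,207.8),(1,-1)],2:[(460.8,315),(-1,1)]}
def fit(D,lx,ly,ox,x0):
    f=lambda p:np.concatenate([(proj("top",tf(fr(p),[ox+a*lx/2,b*ly/2,.003]))[0]-uv) for uv,(a,b) in D.values()])
    r=least_squares(f,x0); print(r.x,np.degrees(r.x[2]),r.fun.round(1)); return r.x
s=fit(S,.185,.215,.05,[.6,.1,.3]); r=fit(Rk,.225,.18,0,[.6,-.3,.7])
np.savez("fit.npz",s=s,r=r)
Ts,Tr=fr(s),fr(r)
out=[]
for c in("top","scene"):
    im=cv2.imread(f"pics/{c}0.png"); k=6
    roi={"top":[(215,175,110,105),(398,195,125,125)],"scene":[(285,200,115,130),(165,100,90,125)]}[c]
    for j,(x,y,w,hh) in enumerate(roi):
        kk=390/max(w,hh); a=cv2.resize(im[y:y+hh,x:x+w],None,fx=kk,fy=kk,interpolation=cv2.INTER_CUBIC)
        g=lambda P:((proj(c,P)-[x,y]+.5)*kk).astype(int)
        bs=[(Ts@place(.045),.1,.165,(0,0,255)),(Ts@place(.094),.15,.11,(0,255,0))] if j==0 else [(Tr@slot(n),.06,.057,(0,255,255)) for n in range(1,6)]
        if j==1: bs+=[(Tr@slot(1),.1,.165,(0,0,255)),(Tr@slot(3),.15,.11,(0,255,0))]
        tr=[[ (.05 if j==0 else 0)+sx*(.0925 if j==0 else .1125),sy*(.1075 if j==0 else .09),.003] for sx,sy in((1,1),(1,-1),(-1,-1),(-1,1))]
        cv2.polylines(a,[g(tf(Ts if j==0 else Tr,tr))],True,(255,0,0),1)
        for T,w_,h_,col in bs:
            q=g(tf(T,box(w_,h_)))
            for e in EDG: cv2.line(a,tuple(map(int,q[e[0]])),tuple(map(int,q[e[1]])),col,1)
        o=np.zeros((395,395,3),np.uint8);o[:a.shape[0],:a.shape[1]]=a[:395,:395];out.append(o)
cv2.imwrite("pics/ov.png",np.vstack([np.hstack(out[:2]),np.hstack(out[2:])])[:, :][:790])
im=cv2.imread("pics/ov.png");cv2.imwrite("pics/ov.png",cv2.resize(im,(600,600),interpolation=cv2.INTER_AREA))
E
python3 fit.py
```

```text
[0.58318598 0.20880051 0.31198673] 17.87552275932421 [-0.4  0.2  0.5 -0.3  0.9 -0.2 -0.9  0.3]
[ 0.54054971 -0.26570799  0.75289726] 43.13783561126552 [-0.6  0.7  0.7 -0.8 -0.1  0.1]
```

View pics/ov.png

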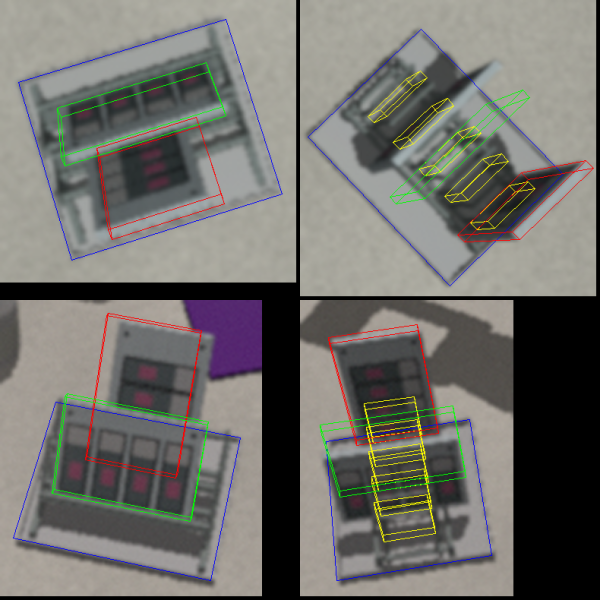

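The overlay shows the racked tall carrier in slot 1 and the racked low one in slot 4, so slots 2, 3 and 5 are empty. Both carriers on the stand sit a few mm off centre. I'll take one enlarged look so I can pick corners for a two-camera fit.

```bash
python3 - <<'E'
import cv2,numpy as np
t=cv2.imread("pics/scene0.png")
a=cv2.resize(t[205:325,290:395],None,fx=3.8,fy=3.8,interpolation=cv2.INTER_CUBIC)
b=cv2.resize(t[108:224,170:252],None,fx=4.8,fy=4.8,interpolation=cv2.INTER_CUBIC)
c=np.zeros((600,800,3),np.uint8);c[:a.shape[0],:a.shape[1]]=a;c[:b.shape[0],402:402+b.shape[1]]=b
for i in range(0,800,100): cv2.putText(c,str(i),(i,595),0,.35,(255,255,255))
for i in range(0,600,50): cv2.line(c,(0,i),(6,i),(0,255,255));cv2.line(c,(402,i),(408,i),(0,255,255))
cv2.imwrite("pics/crop2.png",c)
E
```

```text
(no output)
```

View pics/crop2.png

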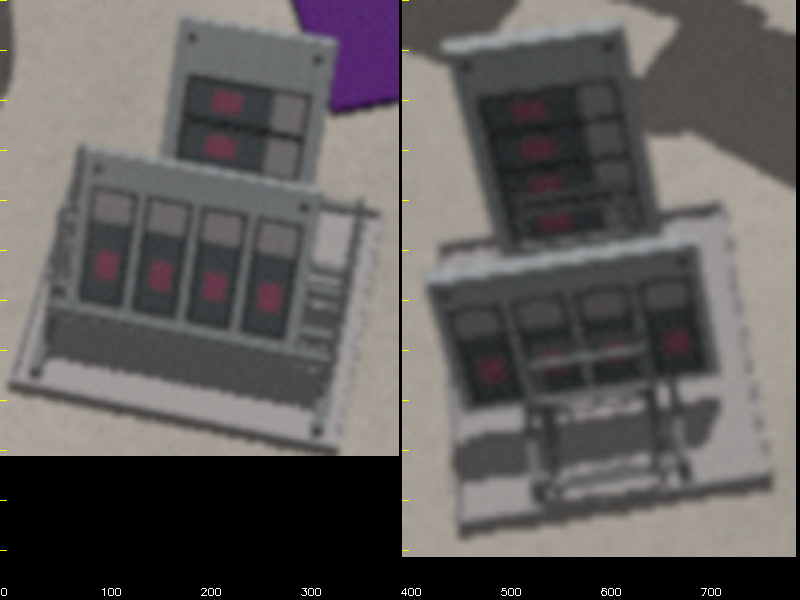

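```bash
cat > fit2.py <<'E'
from h import *
St=[("top",(221.9,205),(1,1)),("top",(297.8,181.9),(1,-1)),("top",(318.3,246.7),(-1,-1)),("top",(242.2,270.8),(-1,1)),
 ("scene",(292.9,305.5),(1,-1)),("scene",(378.6,322.5),(1,1)),("scene",(389.6,260.4),(-1,1))]
Rt=[("top",(401.2,251.3),(1,1)),("top",(447.8,207.5),(1,-1)),("top",(460.6,314.8),(-1,1)),
 ("scene",(182.3,218.3),(1,-1)),("scene",(246.4,208.5),(1,1)),("scene",(236.4,151),(-1,1)),("scene",(177.6,159.3),(-1,-1))]
def fit(D,lx,ly,ox,x0):
    f=lambda p:np.concatenate([(proj(c,tf(fr(p),[ox+a*lx/2,b*ly/2,.004]))[0]-uv) for c,uv,(a,b) in D])
    r=least_squares(f,x0); print(len(D),r.x.round(4),np.degrees(r.x[2]).round(1),r.fun.round(1)); return r.x
p={}
for n,D,a in(("s",St,(.185,.215,.05,[.58,.2,.3])),("r",Rt,(.225,.18,0,[.54,-.27,.75]))):
    for c in("top","scene"): fit([d for d in D if d[0]==c],*a)
    p[n]=fit(D,*a)
np.savez("fit.npz",**p); Ts,Tr=fr(p["s"]),fr(p["r"])
C={"tall":(Ts@place(.045),.1,.165,{"top":[(252.2,258.5),(292.4,249.1)],"scene":[(378.4,215),(337.6,208.8)]}),
"low":(Ts@place(.094),.15,.11,{"top":[(241,233),(299.3,215.2)],"scene":[(373.9,254.6),(310.8,243.8)]}),
"rt":(Tr@slot(1),.1,.165,{"top":[(490.2,293.4),(517.1,265.3)],"scene":[(215.5,114),(179.1,117.3)]}),
"rl":(Tr@slot(4),.15,.11,{"top":[(438.9,262.7),(481.1,222.2)],"scene":[(231.2,159.3),(175.5,165)]})}
for n,(T,w,h,o) in C.items():
    def f(q,cams=("top","scene")): # shift x,y in fixture-local carrier frame at top edge
        P=tf(T,[[q[0],w/2,h+q[2]],[q[0],-w/2,h+q[2]]])+T[:3,1]*q[1]
        P=P+np.outer([1,-1],T[:3,0])*w/2*q[3]
        return np.concatenate([(proj(c,P)-o[c]).ravel() for c in cams])
    r=least_squares(f,[0]*4); print(n,"top-edge offset normal,y,z mm, yaw deg",(r.x[:3]*1e3).round(1),np.degrees(r.x[3]).round(1),r.fun.round(1))
E
python3 fit2.py
```

```text
4 [0.583  0.2087 0.312 ] 17.9 [-0.4  0.2  0.5 -0.4  0.9 -0.2 -1.   0.3]
3 [0.5843 0.2112 0.3329] 19.1 [-1.1  0.2  0.5  0.2  0.7 -0.6]
7 [0.5833 0.2099 0.3212] 18.4 [-1.2  0.6 -0.5 -0.7  0.5 -0.7 -1.2  0.5 -1.9 -0.9 -0.6 -0.1  0.6 -0.7]
3 [ 0.5412 -0.2649  0.7526] 43.1 [-0.6  0.7  0.7 -0.8 -0.1  0.1]
4 [ 0.5409 -0.2599  0.7521] 43.1 [-0.9  0.2  0.6 -0.5  1.1 -0.3 -0.8  0.4]
7 [ 0.5406 -0.2626  0.7518] 43.1 [-1.5  0.9 -0.1 -0.6 -1.   0.3 -1.6 -0.3 -0.1 -0.9  0.5 -0.7 -1.4 -0. ]
tall top-edge offset normal,y,z mm, yaw deg [ 3.7 10.4 -2.4] 4.3 [-2.4  1.4  0.   0.  -1.3  1.1 -1.6 -1. ]
low top-edge offset normal,y,z mm, yaw deg [-2.5 -6.8 -5.8] 0.3 [-0.6  0.5  0.4 -0.4 -0.7  0.5  0.4 -0.5]
rt top-edge offset normal,y,z mm, yaw deg [-3.4 -1.1 -7.3] -0.2 [-2.5  1.6  1.2 -0.6 -0.5 -1.1 -1.4  0.9]
rl top-edge offset normal,y,z mm, yaw deg [-3.  -4.6 -7.4] 1.1 [-2.3  1.2  0.4  0.3 -0.7 -1.1 -2.   0.9]
```

```bash
cat >> h.py <<'E'
FL=np.diag([1.,-1,-1,1])  # carrier frame -> tool axes
def tool_for(T,up,y=0,x=0): # carrier frame T; TCP at height up along plate
    G=T@FL; G[:3,3]=tf(T,[x,y,up])[0]; return G
def cur():
    s=env.get_state();T=np.eye(4);T[:3,:3]=R.from_rotvec(s["tool_rot"]).as_matrix();T[:3,3]=s["ee_pos"];return T
def delta(A,B,msg=""): # translate first in A axes, then turn
    d=A[:3,:3].T@(B[:3,3]-A[:3,3])*100; w=np.degrees((R.from_matrix(A[:3,:3]).inv()*R.from_matrix(B[:3,:3])).as_rotvec())
    print(msg,"pos",B[:3,3].round(3),"shift cm",d.round(2),"turn deg",w.round(2)); return B
E
python3 - <<'E'
from h import *
Ts,Tr=load(); P=Ts@place(.045)
c=cur(); a=c.copy();a[2,3]=.4;delta(c,a,"up")
b=tool_for(P,.121+.10,.010); b2=a.copy();b2[:3,3]=b[:3,3]+[0,0,.1]; 
m=a.copy(); m[:3,3]=[.38,-.15,.4]; delta(a,m,"mid"); delta(m,b2,"above"); b3=b.copy();b3[:3,3]=b2[:3,3];delta(b2,b3,"turn");delta(b3,b,"pre"); delta(b,tool_for(P,.121,.01),"grasp")
E
```

```text
up pos [ 0.171 -0.601  0.4  ] shift cm [  0.     0.   -17.74] turn deg [0. 0. 0.]
mid pos [ 0.38 -0.15  0.4 ] shift cm [-37.69 -32.45  -0.  ] turn deg [0. 0. 0.]
above pos [0.503 0.194 0.316] shift cm [-29.71 -21.18   8.4 ] turn deg [0. 0. 0.]
turn pos [0.503 0.194 0.316] shift cm [0. 0. 0.] turn deg [ 28.18  26.96 -89.38]
pre pos [0.503 0.194 0.216] shift cm [-5.74  0.    8.19] turn deg [0. 0. 0.]
grasp pos [0.557 0.212 0.134] shift cm [ 0.  0. 10.] turn deg [0. 0. 0.]
```

Request:
arm_command:
  steps:
    - [[0, 0, -6, 0, 0, 0, 3.4], [0, 0, -6, 0, 0, 0, 3.4], [0, 0, -5.7, 0, 0, 0, 3.4], [-4.2, -3.6, 0, 0, 0, 0, 3.4], [-4.2, -3.6, 0, 0, 0, 0, 3.4], [-4.2, -3.6, 0, 0, 0, 0, 3.4], [-4.2, -3.6, 0, 0, 0, 0, 3.4], [-4.2, -3.6, 0, 0, 0, 0, 3.4], [-4.2, -3.6, 0, 0, 0, 0, 3.4], [-4.2, -3.6, 0, 0, 0, 0, 3.4]]

```text
t: 1.95
ee_pos: [0.3333, -0.2479, 0.3998]
tool_rot: [-2.506, 1.894, -0.002]
contact_force: [0.6, 0.2, -0.3]
gripper_width: 0.391
```

Request:
arm_command:
  steps:
    - [[-4.2, -3.6, 0, 0, 0, 0, 3.4], [-4.2, -3.6, 0, 2.8, 2.7, -8.9, 3.4], [0, 0, 0, 2.8, 2.7, -8.9, 3.4], [0, 0, 0, 2.8, 2.7, -8.9, 3.4], [0, 0, 0, 2.8, 2.7, -8.9, 3.4], [0, 0, 0, 2.8, 2.7, -8.9, 3.4], [0, 0, 0, 2.8, 2.7, -8.9, 3.4], [0, 0, 0, 2.8, 2.7, -8.9, 3.4], [0, 0, 0, 2.8, 2.7, -8.9, 3.4], [0, 0, 0, 2.8, 2.7, -8.9, 3.4]]

```text
t: 3.2
ee_pos: [0.379, -0.1489, 0.4]
tool_rot: [-2.931, -0.221, -0.84]
contact_force: [-0.1, 0.0, -0.8]
gripper_width: 0.391
```

```bash
python3 - <<'E'
from h import *
Ts,Tr=load(); P=Ts@place(.045); c=cur()
delta(c,tool_for(P,.221,.01),"pre");s=env.get_state();print(s["t"],s["qpos"].round(2),s["ee_pos"],s["gripper_width"])
E
```

```text
pre pos [0.503 0.194 0.216] shift cm [  4.52 -31.01  26.12] turn deg [ 3.05  2.63 -8.88]
3.2 [-1.05 -0.75  2.08  0.54  1.62 -1.12] [ 0.37899794 -0.14891049  0.39997548] 0.3909114405313208
```

Request:
arm_command:
  steps:
    - [[0, 0, 0, 3, 2.6, -8.8, 3.4], [0, -5, 0, 0, 0, 0, 3.4], [0, -5, 0, 0, 0, 0, 3.4], [0, -5, 0, 0, 0, 0, 3.4], [0, -5, 0, 0, 0, 0, 3.4], [0, -5, 0, 0, 0, 0, 3.4], [0, -5, 0, 0, 0, 0, 3.4], [0, 0, 0, 0, 0, 0, 3.4]]

```text
t: 4.2
ee_pos: [0.3716, 0.1111, 0.4319]
tool_rot: [-2.856, -0.499, -0.777]
contact_force: [-0.2, 0.3, -0.5]
gripper_width: 0.386
```

```bash
python3 - <<'E'
from h import *
Ts,Tr=load(); P=Ts@place(.045); c=cur()
delta(c,tool_for(P,.221,.01),"pre");s=env.get_state();print(s["t"],s["qpos"].round(2),s["ee_pos"],s["gripper_width"])
E
```

```text
pre pos [0.503 0.194 0.216] shift cm [ 1.85 -2.1  26.42] turn deg [-3.46  4.14  0.36]
4.2 [-0.21 -0.91  2.09  0.31  1.52 -0.5 ] [0.37162559 0.1110806  0.43193357] 0.3863550264398656
```

Request:
arm_command:
  steps:
    - [[0.5, -0.5, 5, 0, 0, 0, 3.4], [0.5, -0.5, 5, 0, 0, 0, 3.4], [0.5, -0.5, 5, 0, 0, 0, 3.4], [0.3, -0.5, 5, -1.7, 2.1, 0.2, 3.4], [0, 0, 2, -1.7, 2.1, 0.2, 3.4], [0, 0, 0, 0, 0, 0, 3.4]]

```text
t: 4.95
ee_pos: [0.4841, 0.173, 0.2494]
tool_rot: [-2.881, -0.44, -0.898]
contact_force: [-0.1, -0.2, 0.2]
gripper_width: 0.385
```

```bash
cat > look.py <<'E'
import sys
from h import *
c,x,y,w,h,k,o=sys.argv[1:]; x,y,w,h=map(int,(x,y,w,h))
im=vision.get_image(c)[y:y+h,x:x+w,::-1]; cv2.imwrite(o,cv2.resize(im,None,fx=float(k),fy=float(k),interpolation=cv2.INTER_CUBIC))
E
python3 look.py scene 230 100 200 150 4 pics/p6.png; python3 - <<'E'
from h import *
Ts,Tr=load(); P=Ts@place(.045); c=cur()
delta(c,tool_for(P,.221,.01),"pre");s=env.get_state();print(s["t"],s["qpos"].round(2),s["ee_pos"],s["gripper_width"])
E
```

```text
pre pos [0.503 0.194 0.216] shift cm [-0.16 -1.43  4.25] turn deg [ 0.48  0.19 -0.87]
5.0 [ 0.12 -0.58  2.28  0.14  0.85 -0.25] [0.48498655 0.17304731 0.25179048] 0.38924348191808344
```

View pics/p6.png

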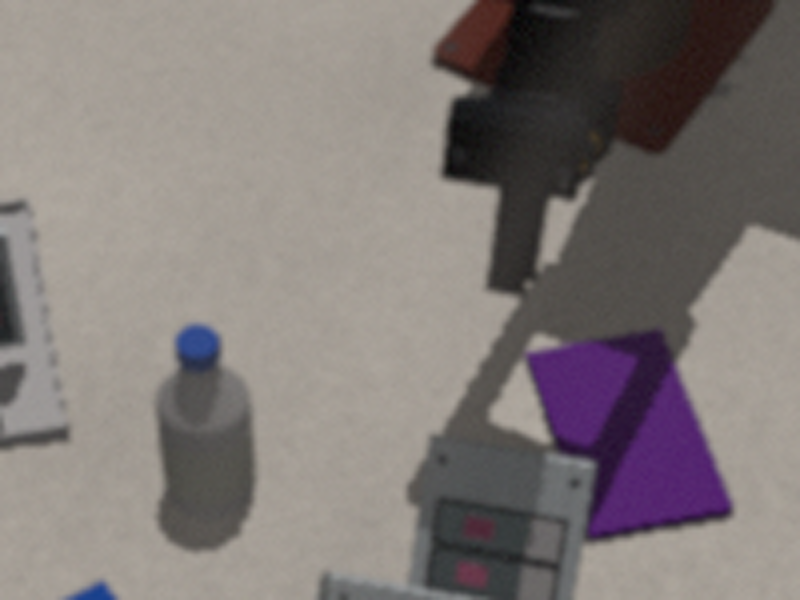

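The picture shows the gripper at about (515,190), lined up above the tall carrier's top edge (510,450). The gripper body looks long along the jaw direction. Moving in.

Request:
arm_command:
  steps:
    - [[-0.1, -0.7, 2.1, 0.5, 0.2, -0.8, 3.4], [-0.1, -0.7, 2.1, 0, 0, 0, 3.4], [0, 0, 3, 0, 0, 0, 3.4], [0, 0, 2, 0, 0, 0, 3.4], [0, 0, 0, 0, 0, 0, 3.4]]

```text
t: 5.62
ee_pos: [0.5303, 0.2025, 0.1765]
tool_rot: [-2.869, -0.463, -0.907]
contact_force: [0.2, 0.2, -0.1]
gripper_width: 0.386
```

```bash
python3 - <<'E'
from h import *
a=vision.get_image("top")[200:280,215:325,::-1];b=vision.get_image("scene")[150:270,290:410,::-1]
a=cv2.resize(a,(400,291),interpolation=2);b=cv2.resize(b,(400,400),interpolation=2)
c=np.zeros((400,800,3),np.uint8);c[:291,:400]=a;c[:,400:]=b;cv2.imwrite("pics/p7.png",c)
Ts,Tr=load(); P=Ts@place(.045); delta(cur(),tool_for(P,.121,.01),"grasp")
E
```

```text
grasp pos [0.557 0.212 0.134] shift cm [-0.26  0.    5.19] turn deg [ 0.   -0.25 -0.06]
```

View pics/p7.png

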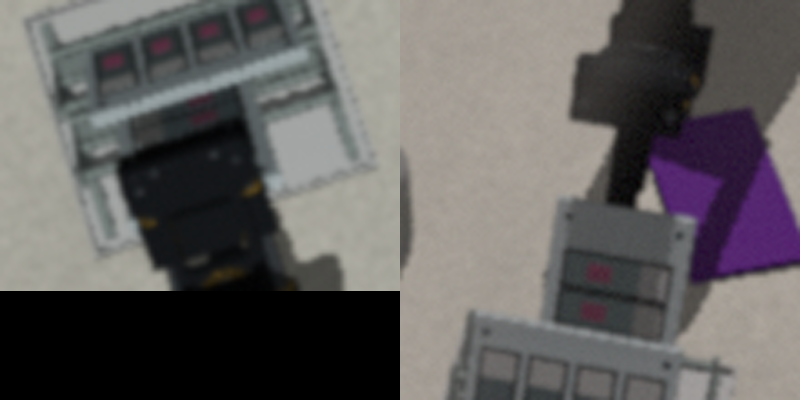

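```bash
python3 - <<'E'
from h import *
c=cur()
for d in(-.032,-.017,0,.017,.032): print(d,((proj("scene",tf(c,[[d,.0095,0],[d,-.0095,0]]))-[290,150])/.3+[400,0]).round().tolist())
Ts,Tr=load(); P=Ts@place(.045); print(((proj("scene",tf(P,[[.005,.06,.165],[.005,-.04,.165]]))-[290,150])/.3+[400,0]).round().tolist())
E
```

```text
-0.032 [[616.0, 179.0], [642.0, 183.0]]
-0.017 [[613.0, 184.0], [639.0, 188.0]]
0 [[610.0, 190.0], [636.0, 194.0]]
0.017 [[607.0, 196.0], [633.0, 201.0]]
0.032 [[604.0, 201.0], [631.0, 206.0]]
[[691.0, 216.0], [552.0, 191.0]]
```

The fingertip sits where the model projects it, within about 2 mm of the plate. I'll descend and grip.

Request:
arm_command:
  steps:
    - [[-0.2, 0, 1.2, 0, 0, 0, 3.4], [0, 0, 2, 0, 0, 0, 3.4], [0, 0, 2, 0, 0, 0, 3.4], [0, 0, 0, 0, 0, 0, 3.4]]

```text
t: 6.22
ee_pos: [0.5559, 0.2127, 0.1311]
tool_rot: [-2.869, -0.465, -0.905]
contact_force: [-0.5, 0.4, 0.6]
gripper_width: 0.391
```

Request:
arm_command:
  steps:
    - [[0, 0, 0, 0, 0, 0, 0], [0, 0, 0, 0, 0, 0, 0], [0, 0, 0, 0, 0, 0, 0], [0, 0, 0, 0, 0, 0, 0], [0, 0, 0, 0, 0, 0, 0], [0, 0, 0, 0, 0, 0, 0]]
  newtons: 40

```text
t: 6.98
ee_pos: [0.5571, 0.213, 0.1336]
tool_rot: [-2.867, -0.465, -0.911]
contact_force: [-3.2, -1.9, 7.5]
gripper_width: 0.11
```

```bash
python3 - <<'E'
from h import *
Ts,Tr=load(); P=Ts@place(.045); delta(cur(),tool_for(P,.121,.01),"grasp");print(env.get_state()["contact_force"])
E
```

```text
grasp pos [0.557 0.212 0.134] shift cm [-0.01  0.12 -0.07] turn deg [-0.04 -0.26  0.02]
[-3.15921076 -1.91624508  7.50160574]
```

Request:
arm_command:
  steps:
    - [[0, 0, -1, 0, 0, 0, 0], [0, 0, -2, 0, 0, 0, 0], [0, 0, -2.5, 0, 0, 0, 0], [0, 0, -2.5, 0, 0, 0, 0], [0, 0, -2, 0, 0, 0, 0], [0, 0, 0, 0, 0, 0, 0]]

```text
t: 7.72
ee_pos: [0.5012, 0.1945, 0.2145]
tool_rot: [-2.868, -0.465, -0.909]
contact_force: [1.1, 0.4, -2.4]
gripper_width: 0.113
```

```bash
python3 - <<'E'
from h import *
Ts,Tr=load(); g=tool_for(Tr@slot(2),.121); c=cur()
a=c.copy(); a[:3,3]=[.5,.17,.345]; delta(c,a,"up")
b=g.copy(); b[:3,3]=a[:3,3]; delta(a,b,"turn"); d=g.copy(); d[2,3]=.345; delta(b,d,"over"); delta(d,g,"down")
E
```

```text
up pos [0.5   0.17  0.345] shift cm [  6.79   2.28 -11.18] turn deg [0. 0. 0.]
turn pos [0.5   0.17  0.345] shift cm [0. 0. 0.] turn deg [  7.53 -34.62 -23.86]
over pos [ 0.511 -0.29   0.345] shift cm [-30.58  34.37   0.  ] turn deg [0. 0. 0.]
down pos [ 0.511 -0.29   0.146] shift cm [ 0.   0.  19.9] turn deg [0. 0. 0.]
```

Request:
arm_command:
  steps:
    - [[1.7, 0.6, -2.8, 0, 0, 0, 0], [1.7, 0.6, -2.8, 0, 0, 0, 0], [1.7, 0.6, -2.8, 0, 0, 0, 0], [1.7, 0.6, -2.8, 0, 0, 0, 0], [0, 0, 0, 1.5, -6.9, -4.8, 0], [0, 0, 0, 1.5, -6.9, -4.8, 0], [0, 0, 0, 1.5, -6.9, -4.8, 0], [0, 0, 0, 1.5, -6.9, -4.8, 0], [0, 0, 0, 1.5, -6.9, -4.8, 0], [0, 0, 0, 0, 0, 0, 0]]

```text
t: 8.98
ee_pos: [0.5018, 0.1695, 0.3415]
tool_rot: [-2.92, -1.157, 0.005]
contact_force: [-0.1, 0.7, -2.9]
gripper_width: 0.112
```

Request:
arm_command:
  steps:
    - [[-3, 3.4, 0, 0, 0, 0, 0], [-3, 3.4, 0, 0, 0, 0, 0], [-3, 3.4, 0, 0, 0, 0, 0], [-3, 3.4, 0, 0, 0, 0, 0], [-3, 3.4, 0, 0, 0, 0, 0], [-3, 3.4, 0, 0, 0, 0, 0], [-3, 3.4, 0, 0, 0, 0, 0], [-3, 3.4, 0, 0, 0, 0, 0], [-3, 3.4, 0, 0, 0, 0, 0], [0, 0, 0, 0, 0, 0, 0]]

```text
t: 10.22
ee_pos: [0.5127, -0.2418, 0.3437]
tool_rot: [2.923, 1.148, 0.004]
contact_force: [1.0, 1.4, -3.9]
gripper_width: 0.113
```

```bash
python3 - <<'E'
from h import *
Ts,Tr=load(); g=tool_for(Tr@slot(2),.121); c=cur(); d=g.copy();d[2,3]=.345; delta(c,d,"over");s=env.get_state();print(s["qpos"].round(2),s["gripper_width"],s["contact_force"])
E
```

```text
over pos [ 0.511 -0.29   0.345] shift cm [-3.37  3.44 -0.13] turn deg [ 0.13 -0.1  -0.21]
[-0.58  0.03  1.51  0.    1.6  -1.33] 0.11348428676311932 [ 1.04446723  1.44395052 -3.94414128]
```

Request:
arm_command:
  steps:
    - [[-1.7, 1.7, 0, 0, 0, -0.2, 0], [-1.7, 1.7, 0, 0, 0, 0, 0], [0, 0, 3, 0, 0, 0, 0], [0, 0, 3, 0, 0, 0, 0], [0, 0, 3, 0, 0, 0, 0], [0, 0, 2.4, 0, 0, 0, 0], [0, 0, 0, 0, 0, 0, 0], [0, 0, 0, 0, 0, 0, 0]]

```text
t: 11.22
ee_pos: [0.5129, -0.2873, 0.2321]
tool_rot: [2.917, 1.16, 0.005]
contact_force: [0.4, 0.7, -2.6]
gripper_width: 0.112
```

```bash
cat > ov2.py <<'E'
import sys
from h import *
Ts,Tr=load(); k=int(sys.argv[1]); w,h,up=map(float,sys.argv[2:5]); 
c=cur(); g=tool_for(Tr@slot(k),up); delta(c,g,"to seat"); s=env.get_state(); print(s["t"],s["contact_force"].round(1),s["gripper_width"])
H=c@FL; H[:3,3]=tf(c,[0,0,up])[0]
o=np.zeros((600,800,3),np.uint8)
for j,(n,x,y,W) in enumerate((("scene",160,70,100),("top",405,205,100))):
    raw=vision.get_image(n); cv2.imwrite(f"pics/{n}_last.png",raw[:,:,::-1]); kk=4
    a=cv2.resize(raw[y:y+150,x:x+W,::-1],None,fx=4,fy=4,interpolation=2); 
    q=((proj(n,tf(H,box(w,h)))-[x,y]+.5)*kk).astype(int)
    for e in EDG: cv2.line(a,tuple(map(int,q[e[0]])),tuple(map(int,q[e[1]])),(0,0,255),1)
    q=((proj(n,tf(Tr@slot(k),[[sx,sy*.03,.057] for sx,sy in((.0115,1),(.0115,-1),(-.0115,-1),(-.0115,1))]))-[x,y]+.5)*kk).astype(int)
    cv2.polylines(a,[q],True,(0,255,255),1); o[:,400*j:400*j+400]=a
cv2.imwrite(sys.argv[5],o)
E
python3 ov2.py 2 .1 .165 .121 pics/p8.png
```

```text
to seat pos [ 0.511 -0.29   0.146] shift cm [-0.31  0.06  8.61] turn deg [ 0.18 -0.12  0.31]
11.225 [ 0.4  0.7 -2.6] 0.11153232520925667
```

View pics/p8.png

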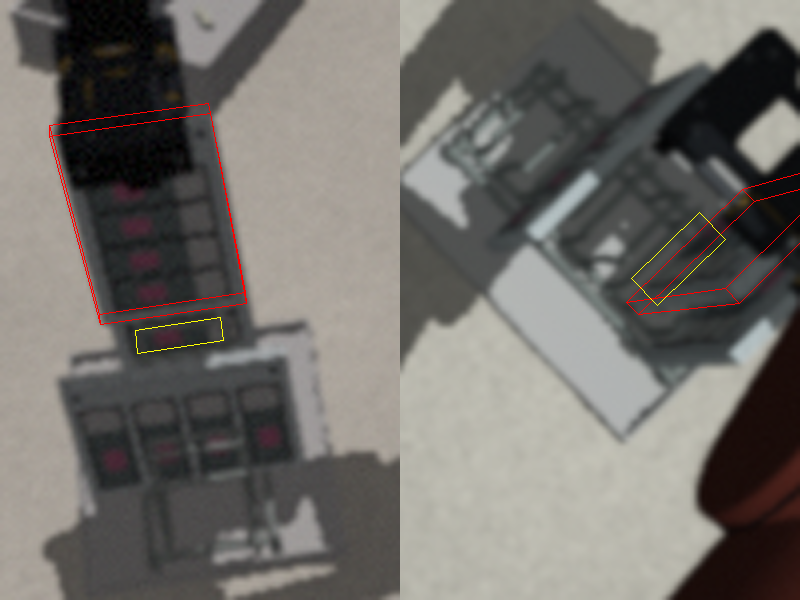

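Left: the held carrier matches its model outline to about 1 px (bottom edge from (100,320) to (245,300)). The slot position is less certain, so I'll check it with a hoop wireframe on the first pictures.

```bash
python3 - <<'E'
from h import *
Ts,Tr=load(); o=np.zeros((600,800,3),np.uint8)
for j,(n,x,y,w,h) in enumerate((("top",412,203,66,50),("scene",182,165,66,50))):
    kk=6; im=cv2.imread(f"pics/{n}0.png")[y:y+h,x:x+w]; a=cv2.resize(im,None,fx=kk,fy=kk,interpolation=2); b=a.copy()
    for k in((5,3) if n=="top" else (5,)):
        for s,col in((1,(0,255,255)),(-1,(0,255,0))):
            hp=[[s*.009,-.0275,-.015],[s*.009,-.0275,.04],[s*.014,-.0275,.0545],[s*.014,.0275,.0545],[s*.009,.0275,.04],[s*.009,.0275,-.015]]
            q=((proj(n,tf(Tr@slot(k),hp))-[x,y]+.5)*kk).astype(int); cv2.polylines(b,[q],False,col,1)
    o[300*j:300*j+300,:396]=a;o[300*j:300*j+300,400:796]=b
cv2.imwrite("pics/p9.png",o)
E
```

```text
(no output)
```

View pics/p9.png

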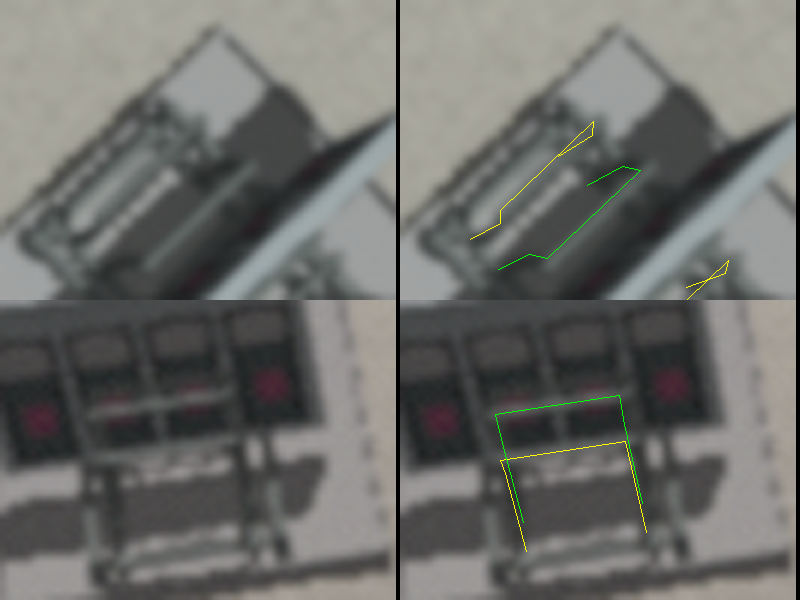

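The hoop wireframe agrees with the picture within about 1 px: 2–3 mm toward the rack's -x in the top view, about 0 in the scene view. I'll shift by about -1.5 mm and lower while watching the force.

Request:
arm_command:
  steps:
    - [[-0.45, 0.1, 0, 0, 0, 0.3, 0], [0, 0, 1.2, 0, 0, 0, 0], [0, 0, 1.2, 0, 0, 0, 0], [0, 0, 0.8, 0, 0, 0, 0], [0, 0, 0.8, 0, 0, 0, 0], [0, 0, 0.8, 0, 0, 0, 0], [0, 0, 0, 0, 0, 0, 0]]

```text
t: 12.2
ee_pos: [0.5096, -0.2905, 0.1819]
tool_rot: [-2.921, -1.154, -0.002]
contact_force: [0.7, 1.0, -3.2]
gripper_width: 0.12
```

Request:
arm_command:
  steps:
    - [[0, 0, 0.6, 0, 0, 0, 0], [0, 0, 0.6, 0, 0, 0, 0], [0, 0, 0.6, 0, 0, 0, 0], [0, 0, 0.6, 0, 0, 0, 0], [0, 0, 0, 0, 0, 0, 0]]

```text
t: 12.82
ee_pos: [0.5096, -0.2905, 0.1581]
tool_rot: [-2.921, -1.154, -0.002]
contact_force: [0.9, 0.1, -3.1]
gripper_width: 0.11
```

Request:
arm_command:
  steps:
    - [[0, 0, 0.4, 0, 0, 0, 0], [0, 0, 0.3, 0, 0, 0, 0], [0, 0, 0.2, 0, 0, 0, 0], [0, 0, 0, 0, 0, 0, 0]]

```text
t: 13.32
ee_pos: [0.5099, -0.2907, 0.1497]
tool_rot: [2.922, 1.154, 0.003]
contact_force: [0.3, -0.5, -3.1]
gripper_width: 0.111
```

Request:
arm_command:
  steps:
    - [[0, 0, 0.2, 0, 0, 0, 0], [0, 0, 0.1, 0, 0, 0, 0], [0, 0, 0, 0, 0, 0, 0]]

```text
t: 13.7
ee_pos: [0.51, -0.2907, 0.1468]
tool_rot: [2.922, 1.154, 0.003]
contact_force: [0.2, -0.5, -3.7]
gripper_width: 0.113
```

Request:
arm_command:
  steps:
    - [[0, 0, 0.15, 0, 0, 0, 0], [0, 0, 0.15, 0, 0, 0, 0], [0, 0, 0, 0, 0, 0, 0]]

```text
t: 14.08
ee_pos: [0.5104, -0.2911, 0.1455]
tool_rot: [2.92, 1.153, 0.004]
contact_force: [-1.0, 1.5, 4.9]
gripper_width: 0.114
```

Request:
arm_command:
  steps:
    - [[0, 0, 0.15, 0, 0, 0, 0], [0, 0, 0.15, 0, 0, 0, 0], [0, 0, 0, 0, 0, 0, 0]]

```text
t: 14.45
ee_pos: [0.5111, -0.2916, 0.1452]
tool_rot: [2.918, 1.153, 0.005]
contact_force: [-5.5, 4.6, 18.3]
gripper_width: 0.113
```

Seated at TCP z 0.1455, against 0.146 predicted. I'll unload, open a little and retreat straight up.

Request:
arm_command:
  steps:
    - [[0, 0, -0.25, 0, 0, 0, 0], [0, 0, 0, 0, 0, 0, 1.4], [0, 0, 0, 0, 0, 0, 2.2], [0, 0, 0, 0, 0, 0, 2.2], [0, 0, -2, 0, 0, 0, 2.2], [0, 0, -3, 0, 0, 0, 2.2], [0, 0, -4, 0, 0, 0, 2.2], [0, 0, -5, 0, 0, 0, 2.2], [0, 0, -5, 0, 0, 0, 2.2], [0, 0, 0, 0, 0, 0, 2.8]]

```text
t: 15.7
ee_pos: [0.5116, -0.2922, 0.3411]
tool_rot: [2.912, 1.15, 0.013]
contact_force: [-0.1, -0.2, 0.6]
gripper_width: 0.289
```

```bash
python3 - <<'E'
from h import *
Ts,Tr=load(); P=Ts@place(.094); c=cur()
up=.075
for u in(.175,.075):
  g=tool_for(P,up+ (u-.075),-.007); 
  if u==.175:
    m=c.copy(); m[:3,3]=g[:3,3]; m[2,3]=max(c[2,3],.33); delta(c,m,"above"); n=g.copy(); n[:3,3]=m[:3,3]; delta(m,n,"turn"); delta(n,g,"pre")
    last=g
  else: delta(last,g,"grasp")
E
python3 look.py scene 160 70 100 110 5 pics/p10.png
```

```text
above pos [0.579 0.201 0.341] shift cm [ 38.68 -31.4   -0.27] turn deg [0. 0. 0.]
turn pos [0.579 0.201 0.341] shift cm [0. 0. 0.] turn deg [-6.88 34.09 24.12]
pre pos [0.579 0.201 0.178] shift cm [-9.34  0.   13.33] turn deg [0. 0. 0.]
grasp pos [0.634 0.219 0.096] shift cm [ 0.  0. 10.] turn deg [0. 0. 0.]
```

View pics/p10.png

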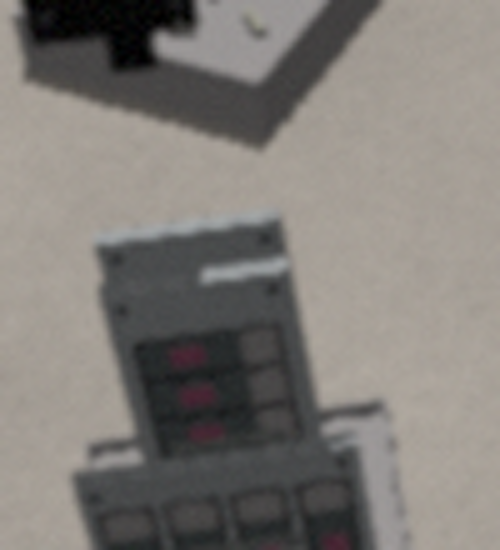

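The picture shows the tall carrier upright in slot 2 (top edge at (245,270)), in front of the racked tall one (top edge (190,235)). Now the low carrier.

Request:
arm_command:
  steps:
    - [[4.3, -3.5, 0, 0, 0, 0, 3], [4.3, -3.5, 0, 0, 0, 0, 3], [4.3, -3.5, 0, 0, 0, 0, 3], [4.3, -3.5, 0, 0, 0, 0, 3], [4.3, -3.5, 0, 0, 0, 0, 3], [4.3, -3.5, 0, 0, 0, 0, 3], [4.3, -3.5, 0, 0, 0, 0, 3], [4.3, -3.5, 0, 0, 0, 0, 3], [4.3, -3.5, 0, 0, 0, 0, 3], [0, 0, 0, 0, 0, 0, 3]]

```text
t: 17.0
ee_pos: [0.5758, 0.2072, 0.3317]
tool_rot: [-2.918, -1.161, 0.001]
contact_force: [-0.5, -0.5, 0.2]
gripper_width: 0.343
```

Request:
arm_command:
  steps:
    - [[0, 0, 0, -1.4, 6.8, 4.8, 3], [0, 0, 0, -1.4, 6.8, 4.8, 3], [0, 0, 0, -1.4, 6.8, 4.8, 3], [0, 0, 0, -1.4, 6.8, 4.8, 3], [0, 0, 0, -1.4, 6.8, 4.8, 3], [0, 0, 0, 0, 0, 0, 3]]

```text
t: 17.75
ee_pos: [0.5744, 0.2023, 0.3303]
tool_rot: [-2.872, -0.464, -0.884]
contact_force: [-0.5, -0.4, -1.1]
gripper_width: 0.343
```

```bash
python3 - <<'E'
from h import *
Ts,Tr=load(); P=Ts@place(.094); delta(cur(),tool_for(P,.175,-.007),"pre")
E
```

```text
pre pos [0.579 0.201 0.178] shift cm [-8.18  0.35 12.8 ] turn deg [-0.34  0.73 -0.16]
```

Request:
arm_command:
  steps:
    - [[-2.7, 0.1, 4.3, -0.3, 0.7, -0.2, 3], [-2.7, 0.1, 4.3, 0, 0, 0, 3], [-2.8, 0.1, 4.2, 0, 0, 0, 3], [0, 0, 2.5, 0, 0, 0, 3], [0, 0, 2.5, 0, 0, 0, 3], [0, 0, 0, 0, 0, 0, 3]]

```text
t: 18.5
ee_pos: [0.6112, 0.2118, 0.1386]
tool_rot: [-2.87, -0.468, -0.903]
contact_force: [0.6, 0.7, 0.0]
gripper_width: 0.343
```

```bash
python3 - <<'E'
from h import *
Ts,Tr=load(); P=Ts@place(.094); delta(cur(),tool_for(P,.075,-.007,-.001),"grasp");print(env.get_state()["contact_force"])
E
python3 look.py scene 290 195 100 100 5 pics/p11.png
```

```text
grasp pos [0.633 0.219 0.096] shift cm [-0.56 -0.    4.82] turn deg [-0.09  0.05  0.1 ]
[0.58415366 0.67048514 0.00885501]
```

View pics/p11.png

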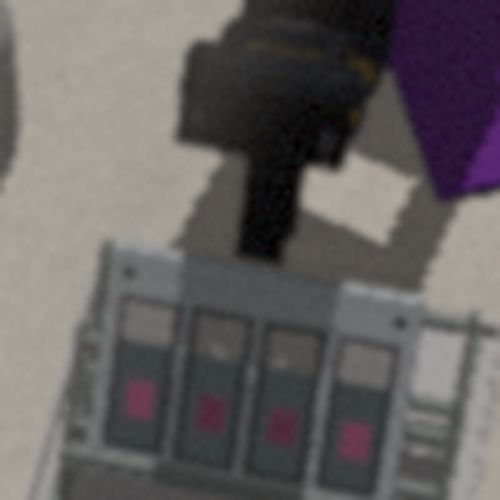

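The fingertip is at (258,258), right at the mid-top edge of the low carrier. I'll descend and grip.

Request:
arm_command:
  steps:
    - [[-0.5, 0, 0, 0, 0, 0, 3], [0, 0, 1.2, 0, 0, 0, 3], [0, 0, 1.8, 0, 0, 0, 3], [0, 0, 1.8, 0, 0, 0, 3], [0, 0, 0, 0, 0, 0, 3]]

```text
t: 19.18
ee_pos: [0.6331, 0.2198, 0.0975]
tool_rot: [-2.868, -0.466, -0.908]
contact_force: [-0.4, -0.0, 1.1]
gripper_width: 0.345
```

Request:
arm_command:
  steps:
    - [[0, 0, 0, 0, 0, 0, 0], [0, 0, 0, 0, 0, 0, 0], [0, 0, 0, 0, 0, 0, 0], [0, 0, 0, 0, 0, 0, 0], [0, 0, 0, 0, 0, 0, 0], [0, 0, 0, 0, 0, 0, 0]]
  newtons: 40

```text
t: 19.92
ee_pos: [0.6335, 0.2198, 0.0994]
tool_rot: [-2.867, -0.466, -0.911]
contact_force: [-6.3, -2.9, 5.2]
gripper_width: 0.113
```

Request:
arm_command:
  steps:
    - [[0, 0, -1, 0, 0, 0, 0], [0, 0, -2, 0, 0, 0, 0], [0, 0, -2.5, 0, 0, 0, 0], [0, 0, -2.5, 0, 0, 0, 0], [0, 0, -2, 0, 0, 0, 0], [0, 0, 0, 0, 0, 0, 0]]

```text
t: 20.68
ee_pos: [0.5788, 0.2014, 0.182]
tool_rot: [-2.866, -0.466, -0.914]
contact_force: [1.1, -0.1, -2.3]
gripper_width: 0.113
```

```bash
python3 - <<'E'
from h import *
Ts,Tr=load(); g=tool_for(Tr@slot(5),.075,-.003); c=cur()
a=c.copy(); a[:3,3]=[.56,.18,.30]; delta(c,a,"up")
b=g.copy(); b[:3,3]=a[:3,3]; delta(a,b,"turn"); d=g.copy(); d[2,3]=.30; delta(b,d,"over"); delta(d,g,"down")
E
```

```text
up pos [0.56 0.18 0.3 ] shift cm [  4.83   1.43 -11.05] turn deg [0. 0. 0.]
turn pos [0.56 0.18 0.3 ] shift cm [0. 0. 0.] turn deg [  7.6  -34.84 -23.82]
over pos [ 0.601 -0.21   0.3  ] shift cm [-23.64  31.3    0.  ] turn deg [0. 0. 0.]
down pos [ 0.601 -0.21   0.1  ] shift cm [ 0.  0. 20.] turn deg [0. 0. 0.]
```

Request:
arm_command:
  steps:
    - [[1.2, 0.4, -2.8, 0, 0, 0, 0], [1.2, 0.4, -2.8, 0, 0, 0, 0], [1.2, 0.4, -2.8, 0, 0, 0, 0], [1.2, 0.3, -2.7, 0, 0, 0, 0], [0, 0, 0, 1.5, -7, -4.8, 0], [0, 0, 0, 1.5, -7, -4.8, 0], [0, 0, 0, 1.5, -7, -4.8, 0], [0, 0, 0, 1.5, -7, -4.8, 0], [0, 0, 0, 1.5, -7, -4.8, 0], [0, 0, 0, 0, 0, 0, 0]]

```text
t: 21.92
ee_pos: [0.561, 0.18, 0.2959]
tool_rot: [2.919, 1.157, -0.012]
contact_force: [-0.7, 0.7, -4.0]
gripper_width: 0.116
```

Request:
arm_command:
  steps:
    - [[-2.6, 3.4, 0, 0, 0, 0, 0], [-2.6, 3.4, 0, 0, 0, 0, 0], [-2.6, 3.4, 0, 0, 0, 0, 0], [-2.6, 3.4, 0, 0, 0, 0, 0], [-2.6, 3.4, 0, 0, 0, 0, 0], [-2.6, 3.4, 0, 0, 0, 0, 0], [-2.6, 3.4, 0, 0, 0, 0, 0], [-2.6, 3.4, 0, 0, 0, 0, 0], [-2.6, 3.4, 0, 0, 0, 0, 0], [0, 0, 0, 0, 0, 0, 0]]

```text
t: 23.18
ee_pos: [0.5983, -0.207, 0.2994]
tool_rot: [2.92, 1.147, -0.005]
contact_force: [-0.3, 1.0, -3.5]
gripper_width: 0.114
```

```bash
python3 - <<'E'
from h import *
Ts,Tr=load(); g=tool_for(Tr@slot(5),.0775,-.001,-.0015); c=cur(); d=g.copy(); d[2,3]=.30; delta(c,d,"over"); delta(d,g,"down");print(env.get_state()["contact_force"])
E
```

```text
over pos [ 0.599 -0.21   0.3  ] shift cm [-0.16  0.21 -0.05] turn deg [ 0.13  0.26 -0.18]
down pos [ 0.599 -0.21   0.103] shift cm [ 0.    0.   19.75] turn deg [0. 0. 0.]
[-0.30091092  1.03018579 -3.46564137]
```

Request:
arm_command:
  steps:
    - [[-0.15, 0.2, 0, 0.1, 0.2, -0.2, 0], [0, 0, 3, 0, 0, 0, 0], [0, 0, 3.5, 0, 0, 0, 0], [0, 0, 3.5, 0, 0, 0, 0], [0, 0, 2.5, 0, 0, 0, 0], [0, 0, 0, 0, 0, 0, 0], [0, 0, 0, 0, 0, 0, 0]]

```text
t: 24.05
ee_pos: [0.5998, -0.206, 0.1768]
tool_rot: [2.917, 1.163, -0.0]
contact_force: [-0.0, -0.0, -2.0]
gripper_width: 0.114
```

```bash
python3 - <<'E'
from h import *
Ts,Tr=load(); g=tool_for(Tr@slot(5),.0775,-.001,-.0015); c=cur(); delta(c,g,"down");print(env.get_state()["contact_force"])
E
```

```text
down pos [ 0.599 -0.21   0.103] shift cm [-0.33  0.18  7.43] turn deg [0.05 0.03 0.38]
[-0.01750097 -0.02959851 -2.01143312]
```

Request:
arm_command:
  steps:
    - [[-0.3, 0.2, 0, 0, 0, 0.4, 0], [0, 0, 0, 0, 0, 0, 0], [0, 0, 1, 0, 0, 0, 0], [0, 0, 0.8, 0, 0, 0, 0], [0, 0, 0.8, 0, 0, 0, 0], [0, 0, 0.8, 0, 0, 0, 0], [0, 0, 0, 0, 0, 0, 0]]

```text
t: 24.92
ee_pos: [0.5975, -0.2096, 0.1399]
tool_rot: [-2.921, -1.151, 0.005]
contact_force: [0.6, -0.0, -2.8]
gripper_width: 0.112
```

Request:
arm_command:
  steps:
    - [[0, 0, 0.6, 0, 0, 0, 0], [0, 0, 0.6, 0, 0, 0, 0], [0, 0, 0.6, 0, 0, 0, 0], [0, 0, 0, 0, 0, 0, 0]]

```text
t: 25.42
ee_pos: [0.5976, -0.2097, 0.1223]
tool_rot: [-2.921, -1.151, 0.005]
contact_force: [-1.7, 1.1, -3.4]
gripper_width: 0.109
```

Request:
arm_command:
  steps:
    - [[0, 0, 0.6, 0, 0, 0, 0], [0, 0, 0.6, 0, 0, 0, 0], [0, 0, 0.4, 0, 0, 0, 0], [0, 0, 0, 0, 0, 0, 0]]

```text
t: 25.92
ee_pos: [0.5977, -0.2098, 0.1066]
tool_rot: [-2.922, -1.151, 0.004]
contact_force: [-0.3, -0.8, -3.1]
gripper_width: 0.114
```

Request:
arm_command:
  steps:
    - [[0, 0, 0.2, 0, 0, 0, 0], [0, 0, 0.15, 0, 0, 0, 0], [0, 0, 0, 0, 0, 0, 0]]

```text
t: 26.3
ee_pos: [0.598, -0.21, 0.1036]
tool_rot: [-2.922, -1.152, 0.003]
contact_force: [0.1, 0.3, -2.8]
gripper_width: 0.114
```

Request:
arm_command:
  steps:
    - [[0, 0, 0.15, 0, 0, 0, 0], [0, 0, 0.1, 0, 0, 0, 0], [0, 0, 0, 0, 0, 0, 0]]

```text
t: 26.68
ee_pos: [0.5985, -0.2102, 0.1027]
tool_rot: [2.922, 1.152, -0.002]
contact_force: [-3.2, 2.0, 4.7]
gripper_width: 0.11
```

Request:
arm_command:
  steps:
    - [[0, 0, 0.15, 0, 0, 0, 0], [0, 0, 0.1, 0, 0, 0, 0], [0, 0, 0, 0, 0, 0, 0]]

```text
t: 27.05
ee_pos: [0.5989, -0.2102, 0.1025]
tool_rot: [2.922, 1.152, -0.001]
contact_force: [-6.3, 3.1, 16.5]
gripper_width: 0.111
```

Request:
arm_command:
  steps:
    - [[0, 0, -0.25, 0, 0, 0, 0], [0, 0, 0, 0, 0, 0, 1.4], [0, 0, 0, 0, 0, 0, 2.2], [0, 0, 0, 0, 0, 0, 2.2], [0, 0, -2, 0, 0, 0, 2.2], [0, 0, -3, 0, 0, 0, 2.2], [0, 0, -4, 0, 0, 0, 2.2], [0, 0, -5, 0, 0, 0, 2.2], [0, 0, -6, 0, 0, 0, 2.2], [0, 0, -4, 0, 0, 0, 2.2]]

```text
t: 28.3
ee_pos: [0.5992, -0.2102, 0.3468]
tool_rot: [2.919, 1.15, 0.003]
contact_force: [0.4, -0.6, 0.3]
gripper_width: 0.257
```

Request:
arm_command:
  steps:
    - [[5, -3, 0, 0, 0, 0, 2.2], [5, -3, 0, 0, 0, 0, 2.2], [5, -3, 0, 0, 0, 0, 2.2], [5, -3, 0, 0, 0, 0, 2.2], [0, 0, 0, 0, 0, 0, 2.2]]

```text
t: 28.92
ee_pos: [0.6634, 0.0188, 0.3424]
tool_rot: [-2.919, -1.16, 0.0]
contact_force: [0.2, -0.9, -0.5]
gripper_width: 0.254
```

```bash
python3 - <<'E'
from h import *
from cell import spotter
o=np.zeros((600,800,3),np.uint8)
for j,(n,x,y) in enumerate((("scene",160,95),("top",400,195))):
    raw=vision.get_image(n)
    o[:,400*j:400*j+400]=cv2.resize(raw[y:y+138,x:x+92,::-1],(400,600),interpolation=2)
cv2.imwrite("pics/p12.png",o)
for q in("bottle","slide_box"): print(q,[(round(k["score"],2),k["rect"]) for k in spotter.boxes_of("scene",q)[:1]])
print(env.get_state()["t"],env.get_state()["ee_pos"])
E
```

```text
bottle []
slide_box [(0.62, [224.5, 247.9, 46.3, 44.7])]
29.125 [0.66283563 0.01315937 0.34184074]
```

View pics/p12.png

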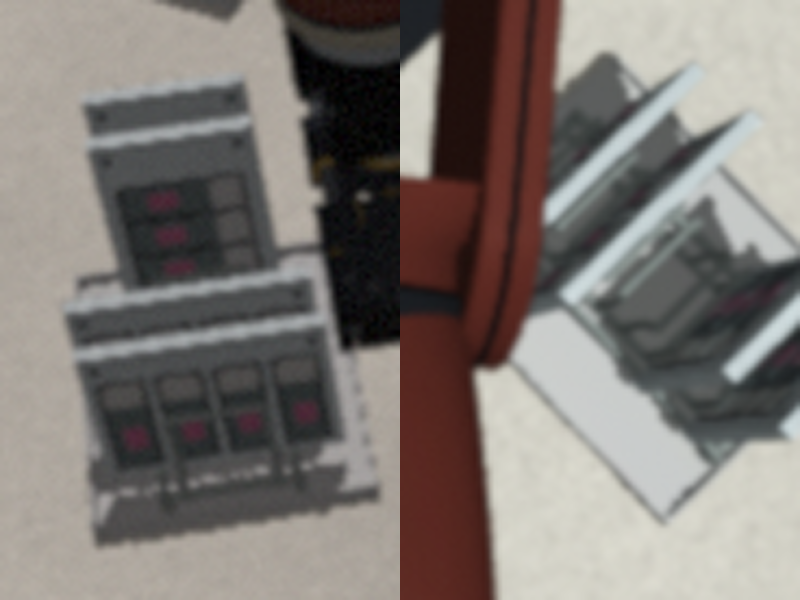

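The picture shows all four carriers upright and parallel, slides toward the camera side. The tall one is in slot 2 (top edge (170,132)) and the low one in slot 5 (top edge (200,338)). The gripper is clear, so I'm handing in.

```bash
python3 -c "
from cell import job,env
print(env.get_state()['contact_force'].round(1)); print(job.job_done())"
```

```text
[ 0.3 -1.8 -1. ]
the job is handed in; nothing more can be done
None
```

I racked both carriers and handed the job in at about 29 s of the 67 s allowed. The tall carrier is in slot 2 and the low carrier in slot 5.

- **Seating:** each carrier touched down within about 1 mm of the height I predicted for its slot. I released each one only after it was resting on the rods.
- **Last picture:** all four carriers in the rack stand upright and parallel, with the slides facing the same way, and the gripper is clear of everything.
- **Bystanders:** the slide box showed within 1–2 pixels of its starting place. The bottle was not found in the last check, because the arm probably hid it from the camera. I carried both carriers over it with several centimetres of clearance and felt no contact. I did not measure how far the racked carriers may have moved; they looked in place.
- **Disagreement:** the two cameras placed the rack about 5 mm apart in one direction. I used the combined fit, shifted 1.5 mm, and both carriers went in without noticeable side force.

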